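# Pack a model biplane's wing joiner tube in its transit case

### The job

Pack the wing joiner tube and its tin of bolts for the journey home. Lay the aluminium tube in the case's V-groove and let go of it there, short of the keeper strap, then push it along the groove under the strap until its end touches the end stop; set the round tin flat in the empty compartment, and close the lid fully. Leave the paint jar, the screwdriver and the glue bottle where they are.

Things in the scene. Friction and masses are not known exactly. Their poses are not given: they have to be found in the camera images.
- case: Fixed plywood transit case, open on top, 128 mm (x) by 380 mm (y), rim 56 mm above the table; walls 6, floor 8 mm thick. Origin: centre of the underside. Its +x: hinge side, away from the robot; +y: along the V-groove to the end stop. Groove: 90 degrees, at x = -10 mm, bottom 10 mm up, mouth 44 mm wide at 32 mm up, in two wooden lengths, y = -18 to 38 and 88 to 172 mm.
- finger_gap (a point): Middle of the bare gap for the fingers between the groove's two lengths (50 mm along y, from wall to wall across x, floor 8 mm up), at the tube's seated axis height (27 mm up; its top is then 39 mm up). Case x -10, y 63 mm. A tube laid with its centre here ends 12 mm short of the strap.
- stop_face (a point): Where the tube's end meets the brass-faced end stop: on the face, on the groove's line, at the tube's axis height. Case x -10, y 172, z 27 mm. Fully home, the tube's centre is 75 mm and its tail 150 mm back from here (case y 97 and 22 mm).
- keeper (a point): Middle of the top of the fixed brass keeper strap over the groove's stop end: y = 150 to 172 mm of the case, underside 42 mm, top 47 mm up. The tube slides in under it with 3 mm to spare.
- tin_place (a point): Middle of the floor of the tin's compartment, 8 mm above the table (case x 0, y -124 mm). The compartment is 116 mm (x) by 120 mm (y), bounded towards the groove by a low partition whose top is 28 mm up.
- hinge_line (a point): Middle of the lid's hinge line: case x 64, y 0, 56 mm up; the line runs along the case's y. A locking block (20 x 20 mm, 27 mm deep) under the lid comes down at case x about -10, y -2 to 18 mm, just behind the tail of a tube that is fully home; it stops the lid on a tube that is not.
- lid (a joint): Angle of the lid: 0 shut on the rim, 1.57 upright, up to 2.05 rad leaning away from the robot; starts standing open. A wooden frame with a clear pane and a cross bar, 128 mm from hinge to free edge, 380 mm long, 8 mm thick. The stiff hinge stays where it is left; 2 to 4 N at the free edge moves it.
- tube_center (a point): Centre of the loose wing joiner tube: aluminium, 24 mm diameter, 150 mm long, about 60 g, with red end plugs and a black band near each end (both ends alike). The point's y axis runs along the tube. It lies on the green cutting mat (3 mm thick) and can roll.
- tin_center (a point): Centre, half-way up, of the loose yellow round tin of bolts: 50 mm diameter, 30 mm high, about 100 g, standing upright on the table. z axis is its axis.
- jar_center (a point): Centre of the paint jar, 38 mm diameter, 55 mm high, white cap, red label. Bystander.
- driver_center (a point): Near the middle of the screwdriver, 160 mm long, lying on the cutting mat. Bystander.
- glue_center (a point): Centre of the glue bottle, 42 mm diameter, 110 mm high, red cap. Bystander.
Mind the look-alikes: they are no part of the job. Of the things that look like the part that bears tin_center, take the one that is nearest to the robot's base at the start.

How it is judged:
On the way, in this order (a step that is already met when the one before it is completed fails the run):
1. the tube lies in the V-groove, let go, at least 7 mm short of the end stop (x of tube_center in the frame of case between -0.014 and -0.006 m and y of tube_center in the frame of case between 0.02 and 0.09 m and z of tube_center in the frame of case between 0.022 and 0.031 m and angle between the y axis of tube_center and the y axis of case, either way round below 0.06 rad and contact force between tube and the fingers below 0.05 N), for 0.2 s.
2. the tube's end is at the end stop (within 3 mm) (y of tube_center in the frame of case above 0.094 m and angle between the y axis of tube_center and the y axis of case, either way round below 0.06 rad), for 0.2 s.
At the end, for the whole second after the job is handed in: The tube lies at rest in the V-groove (within 4 mm of its seat) with its end within 3 mm of the end stop, the tin stands flat and upright on the floor of its compartment, and the lid is shut (within 0.03 rad) (all of step 2 and x of tube_center in the frame of case between -0.014 and -0.006 m and y of tube_center in the frame of case below 0.1 m and z of tube_center in the frame of case between 0.023 and 0.031 m and y of tin_center in the frame of case between -0.161 and -0.087 m and x of tin_center in the frame of case between -0.035 and 0.035 m and z of tin_center in the frame of case below 0.027 m and angle between tin_center's own z axis and vertical below 0.1 rad and value of joint lid below 0.03 rad and linear speed of each of tube, tin below 0.02 m/s); the robot touches nothing.
It fails at once if the paint jar, the screwdriver or the glue bottle is moved more than 25 mm (distance of any of jar_center, driver_center, glue_center from where it was at the start of the episode above 0.025 m).
It also fails if it takes over 72 s, if anything falls off the work surface, if the arm or the gripper's body presses on something with over 40 N, if the wrist force passes 120 N, or if a joint passes its speed limit or range.

### The arm

A 7-joint arm with a two-finger parallel gripper is mounted at the origin on the work surface. World frame = base frame: x ahead of the robot, y to its left, z up, the work surface at z = 0. Lengths are in m, angles in rad, forces in N, time in s.
With the tool pointing down it reaches from about 0.35 to 0.9 m from the base axis. Payload 8.1 kg.
Tool frame: the origin (TCP) lies on the centre line of the jaws, within the pads' length; the fingertips stand 19 mm ahead of it and the grasp point (between the pads) is the TCP (arm.tip_reach is the distance from the TCP to the fingertips, in m); z points along the fingers, y is the line along which they close (so a half turn about z gives the same grasp; the last joint's range is limited). The gripper opens to 92 mm and grips with 3 to 60 N. Pads are 19 mm wide; open, the fingers measure 130 mm over their backs; the gripper's body (75 mm by 190 mm) begins 47 mm behind the grasp point.
Start: joints at [1.131, 0.434, 0.025, 1.573, -0.012, 1.134, -0.075], TCP at [0.207, -0.59, 0.246] pointing down, gripper open.
Joint ranges: [-2.62, 2.62], [-0.44, 2.09], [-1.27, 1.32], [0.08, 2.57], [-1.32, 4.46], [0.12, 2], [-2.74, 2.74]. Speed limits (rad/s): [2.22, 2.22, 3.01, 3.01, 3.14, 3.14, 3.14].

### API

Orientations are given as a rotation vector (axis times angle).
In Python, from cell import arm gives the robot as it stands.
- The arm moves only by the tool arm_command, never from a script. Its argument "targets" is a list that holds one entry, the list of rows, each a list of 6 numbers: the shift along the tool's x, y, z in m, then the turn, a rotation vector about the tool's x, y, z in rad. A call has 1 to 10 rows; each row shifts and turns the commanded pose from where the row before left it, along the tool's axes as they then stand; what a row does not reach is not made up. A row lasts 1/8 s, in which the tool goes at most 62.5 mm and 10.7 degrees, less where a joint would pass 70% of its speed; a pose out of reach is approached as far as the arm can. A call with a gripper value outside its range is refused whole. "jaw" is the finger opening in m, from 0 to 0.0918, set as the call begins (left out, the last holds). The fingers move at their own pace and stop on an object; "newtons" is the grip in N (left out, the last holds). Time passes only in rows, so rows that do not move let the fingers close. It gives the time, the measured TCP pose, the force, the opening and the grip force at its end, in the units of the state.
- arm.observe(): the state, without advancing time (a new reading comes with each control period).
- arm.get_image(name): name is "side" or "top" or "wrist"; returns a dict with "pixels" (400x640x3 uint8, red, green, blue), "z_map" (400x640 float32, m along the optical axis (not along the pixel's ray), 0 where there is no reading), "fx", "fy", "cx", "cy" (pixels), "xyz" and "rotation" of the camera in the world; the wrist camera has in their place "T_tool_cam" (4x4, takes a point from camera to tool coordinates, whose origin is the TCP and whose axes are the flange's). Camera axes: x right, y down, z forward; pixel columns grow to the right and rows downward; lengths in m; the calibration is good to about 2 mm. A picture is of the moment at which its call begins: read the wrist's pose just before it.
- arm.sign_off(): hands the job in; it is judged then, once.
The state is a dict: "clock": time; "joints": joint angles; "dq": joint speeds; "joint_efforts": joint torques, N m; "position": TCP position; "ee_rot": TCP orientation; "force": force on the tool from outside, world axes, zero at the start; "ft_torque": the same for the moment, N m; "width": opening from 0.0 (shut) to 1.0 (fully open); "gripper_force": force on a finger pad.
Only numpy, scipy, OpenCV 4.12 (cv2) and the standard library are available. Lean on these libraries where they do the work, as an engineer would, in place of code of your own. Each camera call takes 0.05 s, during which the arm holds its last target. There are 200 camera calls.

## Working session

There is one attempt and no reset: what is moved stays moved. The work goes in short steps, Python scripts to look and compute and a tool call to move; the robot and the scene stay as the last step left them, time stands still between calls to the robot, and variables do not carry over. Pictures are saved under pics/ and viewed, at most 10 in all, crops included, and the job is handed in when it is done.

Besides the shell and the picture viewer there is one more tool, called after "Request:" as name([rows], argument=value, ...), one row to a line, values as JSON. arm_command: Moves the arm, as the interface text tells. Its arguments: {"type":"object","properties":{"targets":{"type":"array","items":{"type":"array","items":{"type":"array","items":{"type":"number"}}}},"jaw":{"type":"number"},"newtons":{"type":"number"}},"required":["targets"]}

```bash
mkdir -p pics; ls; cat > h.py <<'E'
import numpy as np, cv2
from cell import arm
from scipy.spatial.transform import Rotation as R
def grab(n):
    s=arm.observe(); im=arm.get_image(n)
    if n=='wrist':
        T=np.eye(4);T[:3,:3]=R.from_rotvec(s['ee_rot']).as_matrix() if np.size(s['ee_rot'])==3 else np.array(s['ee_rot']);T[:3,3]=s['position']
        T=T@np.array(im['T_tool_cam']); im['xyz']=T[:3,3]; im['rotation']=T[:3,:3]
    im['R']=np.array(im['rotation']) if np.size(im['rotation'])==9 else R.from_rotvec(im['rotation']).as_matrix()
    return im
def save(im,f): cv2.imwrite('pics/'+f,im['pixels'][:,:,::-1])
def cloud(im):
    z=im['z_map']; v,u=np.mgrid[:z.shape[0],:z.shape[1]]
    p=np.stack([(u-im['cx'])/im['fx']*z,(v-im['cy'])/im['fy']*z,z],-1)
    w=p@im['R'].T+np.array(im['xyz']); w[z==0]=np.nan; return w
def ray(im,u,v,h):
    d=im['R']@np.array([(u-im['cx'])/im['fx'],(v-im['cy'])/im['fy'],1]); o=np.array(im['xyz'])
    return o+d*(h-o[2])/d[2]
E
python3 - <<'E'
from h import *
print(arm.observe())
for n in ['top','side','wrist']:
    im=grab(n); save(im,n+'0.png'); print(n,im['fx'],im['cx'],im['cy'],im['xyz'],im['R'].round(3).tolist())
    np.savez('pics/'+n+'0.npz',**{k:v for k,v in im.items()})
E
```

```text
pics
{'clock': 0.0, 'joints': array([ 1.13136681,  0.43522654,  0.02499932,  1.5741023 , -0.01159241,
        1.13400514, -0.07511155]), 'dq': array([-0.00032191, -0.00052064, -0.00057557, -0.00124302, -0.00130372,
       -0.000302  , -0.00057607]), 'joint_efforts': array([-4.54974615e-04, -6.67846584e+01,  9.84820984e-01, -3.14455962e+01,
       -6.06786017e-02,  4.30432206e-02,  2.42250781e-04]), 'position': array([ 0.20633056, -0.58944372,  0.24494104]), 'ee_rot': array([-3.09565471e+00, -5.26177058e-01,  6.69598112e-04]), 'force': array([ 0.73906976,  0.22251386, -0.33311114]), 'ft_torque': array([-0.00996217, -0.02550692, -0.03986085]), 'gripper_force': 0.0, 'width': 1.004474854867342}
top 379.65692733315456 322.4597721866784 200.80133240652492 [0.35644044 0.07123275 0.97961845] [[-0.111, -0.969, 0.221], [-0.994, 0.109, -0.021], [-0.004, -0.222, -0.975]]
side 462.76478026829227 326.58056005639156 209.0976018397564 [-0.11036275  0.93395665  1.08885082] [[-0.804, -0.412, 0.429], [-0.595, 0.544, -0.591], [0.01, -0.731, -0.683]]
wrist 293.34395487833075 321.47459971496244 200.14971439123718 [ 0.27126245 -0.56657445  0.38282464] [[0.33, -0.912, -0.244], [-0.944, -0.319, -0.084], [-0.001, 0.258, -0.966]]
```

View pics/top0.png

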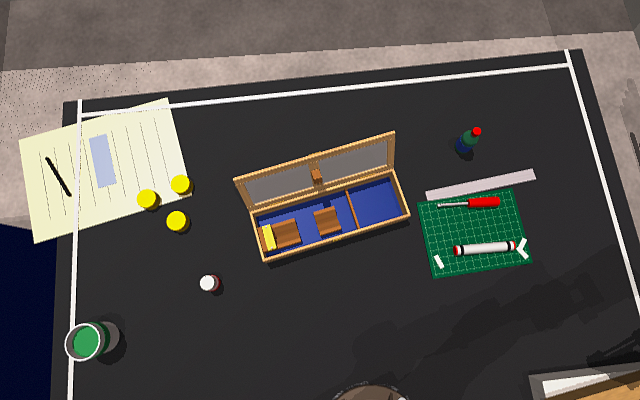

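View pics/side0.png

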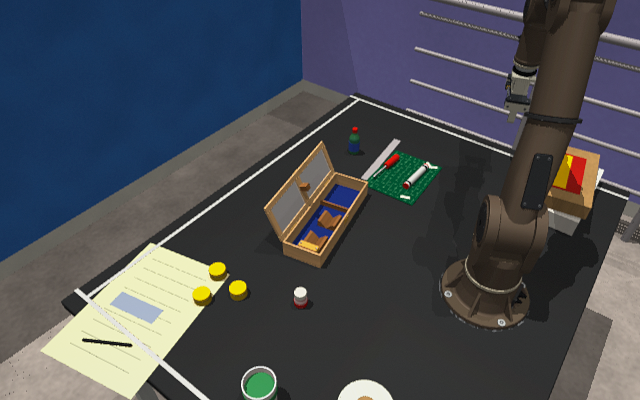

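The top view shows the case at the centre, with rim corners near (263,260), (409,215) and (249,208), and its end stop on the left at (268,237). The tube is at (485,249) on the mat. The yellow tins are at (147,199), (180,184) and (176,221), the jar at (209,283), the glue at (469,140) and the screwdriver at (470,203). The side view shows the same layout, with the lid leaning open.

```bash
python3 - <<'E'
from h import *
for n in ['top','side']:
    im=dict(np.load(f'pics/{n}0.npz')); w=cloud(im); hsv=cv2.cvtColor(im['pixels'],cv2.COLOR_RGB2HSV)
    m=cv2.inRange(hsv,(22,180,120),(33,255,255)); k,l,st,c=cv2.connectedComponentsWithStats(m)
    for i in range(1,k):
        if st[i,4]<60: continue
        p=w[l==i]; top=p[p[:,2]>np.nanpercentile(p[:,2],60)-.004]
        print(n,'yellow',c[i].round(),st[i,4],'zmax',np.nanpercentile(p[:,2],[50,90]).round(4),'topmid',((top.max(0)+top.min(0))/2).round(4),'r',np.hypot(*((top.max(0)+top.min(0))/2)[:2]).round(3))
    # tube: points on mat 10..35mm, in the area
    g=cv2.inRange(hsv,(60,120,40),(90,255,200)); k,l,st,c=cv2.connectedComponentsWithStats(g)
    a=[i for i in range(1,k) if st[i,4]>1000]
    for i in a: print('green',c[i].round(),st[i,4],np.nanmedian(w[l==i],0).round(4))
    P=np.nanmedian(w[l==max(a,key=lambda i:st[i,4])],0)
    near=(np.linalg.norm(w[...,:2]-P[:2],axis=-1)<.2)&(w[...,2]>.014)&(w[...,2]<.04)
    k,l,st,c=cv2.connectedComponentsWithStats(near.astype(np.uint8))
    for i in range(1,k):
        if st[i,4]<60: continue
        p=w[l==i]; r=cv2.minAreaRect(p[:,:2].astype(np.float32)*1000)
        print(' obj',c[i].round(),st[i,4],'z',np.percentile(p[:,2],[5,50,95]).round(4),'rect',np.round(r[0],1),np.round(r[1],1),round(r[2],1))
    rim=(abs(w[...,2]-.056)<.004)&(abs(w[...,0]-.55)<.25)&(abs(w[...,1]-.1)<.4)
    k,l,st,c=cv2.connectedComponentsWithStats(rim.astype(np.uint8))
    for i in range(1,k):
        if st[i,4]<80: continue
        p=w[l==i]; r=cv2.minAreaRect(p[:,:2].astype(np.float32)*1000)
        print(' rim',c[i].round(),st[i,4],'z',np.percentile(p[:,2],[5,50,95]).round(4),'rect',np.round(r[0],1),np.round(r[1],1),round(r[2],1),'box',cv2.boxPoints(r).round().tolist())
E
```

```text
top yellow [180. 184.] 270 zmax [0.0291 0.0316] topmid [0.66   0.4143 0.0301] r 0.779
top yellow [146. 198.] 280 zmax [0.0292 0.0313] topmid [0.6308 0.5028 0.0294] r 0.807
top yellow [176. 220.] 311 zmax [0.0292 0.0315] topmid [0.5644 0.4283 0.0297] r 0.709
green [471. 233.] 6403 [ 0.4543 -0.318   0.0025]
 obj [478. 202.] 373 z [0.0164 0.0245 0.0293] rect [ 527.9 -322. ] [158.7  25.5] 87.8
 obj [484. 247.] 579 z [0.0174 0.0244 0.0282] rect [ 409.6 -340.3] [151.9  24.1] 88.6
 rim [328. 211.] 1163 z [0.0528 0.0557 0.0589] rect [534.  38.] [133.  380.5] 11.0 box [[432.0, 212.0], [505.0, -161.0], [636.0, -136.0], [563.0, 237.0]]
 rim [207. 282.] 162 z [0.0524 0.0547 0.0574] rect [399.8 347.9] [33.9 32.7] 83.6 box [[382.0, 333.0], [414.0, 329.0], [418.0, 363.0], [385.0, 367.0]]
side yellow [563. 172.] 331 zmax [0.1112 0.114 ] topmid [-0.0298 -0.5643  0.1135] r 0.565
side yellow [217. 268.] 189 zmax [0.0297 0.0331] topmid [0.6603 0.4175 0.0311] r 0.781
side yellow [237. 287.] 213 zmax [0.03  0.033] topmid [0.5639 0.4306 0.0314] r 0.709
side yellow [201. 293.] 196 zmax [0.0299 0.0327] topmid [0.6317 0.5059 0.031 ] r 0.809
green [403. 178.] 1853 [ 0.4549 -0.3035  0.0031]
 obj [389. 163.] 127 z [0.0153 0.0233 0.0321] rect [ 526.  -318.2] [158.4  24.1] 89.3
 obj [415. 176.] 196 z [0.016  0.0241 0.0293] rect [ 409.2 -336.9] [157.8  25.8] 88.6
 obj [356. 186.] 67 z [0.0156 0.0283 0.0386] rect [ 546.2 -145.2] [50.2 10.2] 7.8
 rim [322. 215.] 591 z [0.0526 0.0558 0.0594] rect [535.2  40.6] [137.7 387.2] 10.3 box [[433.0, 219.0], [502.0, -162.0], [638.0, -137.0], [568.0, 243.0]]
 rim [300. 293.] 100 z [0.0528 0.0552 0.0586] rect [399.  352.1] [33.  31.8] 22.9 box [[378.0, 360.0], [390.0, 331.0], [420.0, 344.0], [408.0, 373.0]]
```

```bash
cat >> h.py <<'E'
CASE=dict(c=np.array([.5314,.0375]),yaw=np.deg2rad(10.8))
def case2w(x,y,z=0):
    a=CASE['yaw']; X=np.array([np.cos(a),np.sin(a)]);Y=np.array([-X[1],X[0]])
    return np.r_[CASE['c']+x*X+y*Y,z]
def w2case(w):
    a=CASE['yaw']; X=np.array([np.cos(a),np.sin(a)]);Y=np.array([-X[1],X[0]]); d=w[...,:2]-CASE['c']
    return np.stack([d@X,d@Y,w[...,2]],-1)
def go(goal,yaw=None):
    "tool-frame shift (current axes) to a world goal, then turn about tool z to a yaw in deg"
    s=arm.observe(); M=R.from_rotvec(s['ee_rot']).as_matrix(); d=M.T@(np.array(goal)-s['position'])
    y=np.degrees(np.arctan2(M[1,0],M[0,0])); print('shift',d.round(4),'yaw',y.round(2),'tilt z',M[:,2].round(4),'turn z',None if yaw is None else -np.deg2rad((yaw-y+180)%360-180).round(4))
E
python3 - <<'E'
from h import *
for n in ['top','side']:
    im=dict(np.load(f'pics/{n}0.npz')); c=w2case(cloud(im))
    m=(c[...,2]>.08)&(c[...,2]<.25)&(abs(c[...,1])<.17)&(c[...,0]>.03)&(c[...,0]<.2)
    p=c[m]; print(n,m.sum(),'lid slope angle',np.degrees(np.arctan2(*np.polyfit(p[:,0],p[:,2],1)[::-1][1:],1)) if 0 else np.polyfit(p[:,2],p[:,0],1).round(3),'zmax',p[:,2].max().round(3),'y range',p[:,1].min().round(3),p[:,1].max().round(3))
go([.409,-.339,.16],88.6)
E
```

```text
top 4188 lid slope angle [0.388 0.048] zmax 0.177 y range -0.17 0.17
side 2061 lid slope angle [0.385 0.049] zmax 0.179 y range -0.17 0.17
shift [ 0.2741 -0.1695  0.0853] yaw 19.29 tilt z [-5.e-04  1.e-03 -1.e+00] turn z -1.2096
```

Request:
arm_command([
  [[0.034,-0.021,0.01,0,0,0],[0.034,-0.021,0.01,0,0,0],[0.034,-0.021,0.01,0,0,0],[0.034,-0.021,0.01,0,0,0],[0.034,-0.021,0.01,0,0,0],[0.034,-0.021,0.01,0,0,0],[0.034,-0.021,0.01,0,0,0],[0.034,-0.021,0.01,0,0,0],[0,0,0,0,0,-0.15],[0,0,0,0,0,-0.15]],
], jaw=0.06)

```text
clock: 1.4
position: [0.4081, -0.3406, 0.1654]
ee_rot: [-2.98, -0.993, 0.001]
force: [-0.4, -0.7, 0.1]
width: 0.653
gripper_force: 0.0
```

Request:
arm_command([
  [[0,0,0,0,0,-0.15],[0,0,0,0,0,-0.15],[0,0,0,0,0,-0.15],[0,0,0,0,0,-0.15],[0,0,0,0,0,-0.15],[0,0,0,0,0,-0.15],[0,0,0,0,0,0]],
])

```text
clock: 2.28
position: [0.4075, -0.3415, 0.1655]
ee_rot: [-2.26, -2.182, -0.0]
force: [0.2, -0.1, 0.2]
width: 0.654
gripper_force: 0.0
```

```bash
python3 - <<'E'
from h import *
go([.409,-.339,.10],88.6)
im=grab('wrist'); save(im,'w1.png'); np.savez('pics/w1.npz',**im); w=cloud(im)
near=(np.linalg.norm(w[...,:2]-[.409,-.339],axis=-1)<.1)&(w[...,2]>.014)&(w[...,2]<.04)
k,l,st,c=cv2.connectedComponentsWithStats(near.astype(np.uint8))
for i in range(1,k):
    if st[i,4]<60: continue
    p=w[l==i]; r=cv2.minAreaRect(p[:,:2].astype(np.float32)*1000)
    print(' obj',c[i].round(),st[i,4],'z',np.percentile(p[:,2],[5,50,95]).round(4),'rect',np.round(r[0],1),np.round(r[1],1),round(r[2],1))
E
```

```text
shift [0.0025 0.0014 0.0655] yaw 87.98 tilt z [-2.e-04  4.e-04 -1.e+00] turn z -0.0108
 obj [324. 183.] 3324 z [0.0184 0.0244 0.0265] rect [ 409.7 -337.2] [142.6  24.1] 88.5
```

Request:
arm_command([
  [[0.0025,0.002,0.02,0,0,-0.01],[0,0,0.03,0,0,0],[0,0,0.03,0,0,0],[0,0,0.03,0,0,0],[0,0,0.02,0,0,0],[0,0,0.011,0,0,0],[0,0,0,0,0,0]],
])

```text
clock: 3.2
position: [0.4096, -0.3388, 0.0243]
ee_rot: [-2.249, -2.192, 0.001]
force: [0.8, -0.8, 0.2]
width: 0.65
gripper_force: 0.0
```

Request:
arm_command([
  [[0,0,0,0,0,0],[0,0,0,0,0,0],[0,0,0,0,0,0],[0,0,0,0,0,0],[0,0,0,0,0,0]],
], jaw=0.015, newtons=20)

```text
clock: 3.82
position: [0.4099, -0.3392, 0.025]
ee_rot: [2.248, 2.194, -0.0]
force: [-0.5, 0.5, 3.5]
width: 0.254
gripper_force: 20.0
```

Request:
arm_command([
  [[0,0,-0.02,0,0,0],[0,0,-0.04,0,0,0],[0,0,-0.04,0,0,0],[0,0,-0.04,0,0,0],[0,0,-0.04,0,0,0],[0,0,-0.04,0,0,0],[0,0,0,0,0,0]],
])

```text
clock: 4.7
position: [0.4112, -0.3398, 0.2477]
ee_rot: [2.244, 2.19, 0.001]
force: [-0.2, 0.5, -0.8]
width: 0.249
gripper_force: 20.0
```

```bash
python3 - <<'E'
from h import *
print(case2w(-.01,.063), case2w(0,-.124))
go(case2w(-.01,.063,.2)+[-.09,0,0],100.8)
E
```

```text
[0.5097721  0.09751028 0.        ] [ 0.55463528 -0.08430362  0.        ]
shift [ 0.4376 -0.0023  0.0462] yaw 88.61 tilt z [ 0.0044 -0.0035 -1.    ] turn z -0.2128
```

Request:
arm_command([
  [[0.04,0.004,0,0,0,-0.021],[0.04,0.004,0,0,0,-0.021],[0.04,0.004,0,0,0,-0.021],[0.04,0.004,0,0,0,-0.021],[0.04,0.004,0,0,0,-0.021],[0.04,0.004,0,0,0,-0.021],[0.04,0.004,0,0,0,-0.021],[0.04,0.004,0,0,0,-0.021],[0.03,0.004,0,0,0,-0.021],[0.02,0,0,0,0,-0.021]],
])

```text
clock: 5.95
position: [0.4217, 0.033, 0.244]
ee_rot: [-2.002, -2.42, 0.001]
force: [-0.7, -0.4, -1.1]
width: 0.257
gripper_force: 20.0
```

Request:
arm_command([
  [[0,0,0,0,0,0],[0,0,0,0,0,0]],
])

```text
clock: 6.2
position: [0.4222, 0.0306, 0.2444]
ee_rot: [-2.007, -2.417, 0.001]
force: [-0.4, 0.2, -0.7]
width: 0.255
gripper_force: 20.0
```

```bash
python3 - <<'E'
from h import *
go(case2w(-.01,.063,.2),100.8)
im=grab('wrist'); save(im,'w2.png'); np.savez('pics/w2.npz',**im); c=w2case(cloud(im))
# rim points -> outer rect; lengths in case mm
m=(abs(c[...,2]-.056)<.004)&(abs(c[...,0])<.09)&(abs(c[...,1])<.22)
k,l,st,cc=cv2.connectedComponentsWithStats(m.astype(np.uint8))
for i in range(1,k):
    if st[i,4]<150: continue
    p=c[l==i]*1000; r=cv2.minAreaRect(p[:,:2].astype(np.float32)); print('rim',cc[i].round(),st[i,4],'z',np.median(p[:,2]).round(1),np.round(r[0],1),np.round(r[1],1),round(r[2],1))
E
```

```text
shift [0.0498 0.0983 0.0443] yaw 100.57 tilt z [-6.e-04 -6.e-04 -1.e+00] turn z -0.004
rim [440.  98.] 4706 z 55.0 [ 3.5 67. ] [131.8 247.2] 0.1
```

View pics/w2.png

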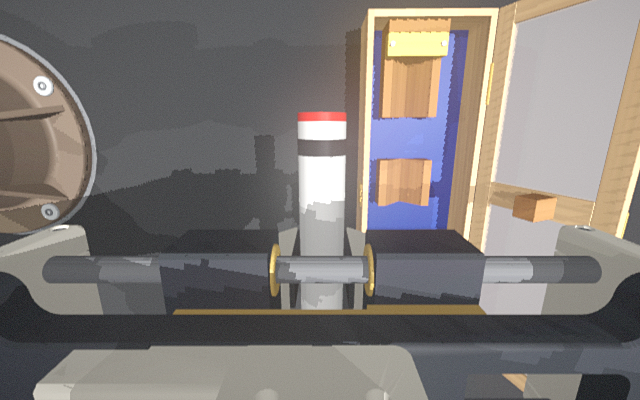

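The wrist view shows the stop end of the case: keeper at (417,44), groove lengths at (415,85) and (405,182), and the near rim along column 365. The tube is held straight, with its front end at (322,117).

```bash
python3 - <<'E'
from h import *
im=dict(np.load('pics/w2.npz')); w=cloud(im); c=w2case(w)*1000
def ext(m,name):
    p=c[m]; print(name,len(p),np.percentile(p,[1,99],axis=0).round(1).tolist())
X,Y,Z=c[...,0],c[...,1],c[...,2]
ext((abs(Z-31)<3)&(abs(X+8)<40)&(Y>70)&(Y<145),'groove2 mouth')
ext((abs(Z-31)<3)&(abs(X+8)<40)&(Y>0)&(Y<60),'groove1 mouth')
ext((Z>43)&(Z<51)&(abs(X+8)<35)&(Y>130)&(Y<182),'keeper')
for y in (110,130,20,30):
    m=(abs(Y-y)<8)&(Z>8)&(Z<33)&(abs(X+10)<24)
    for n,s in (('L',X<-13),('R',X>-7)):
        p=c[m&s]; q=np.polyfit(p[:,2],p[:,0],1); print(y,n,len(p),'x at z27',np.polyval(q,27).round(1),'slope',q[0].round(2))
# held tube in tool coords
s=arm.observe(); M=R.from_rotvec(s['ee_rot']).as_matrix(); t=(w-s['position'])@M*1000
m=(abs(t[...,1])<20)&(t[...,0]>20)&(t[...,0]<110)&(t[...,2]>-15)&(t[...,2]<20)
p=t[m];print('tube tool',len(p),np.percentile(p,[1,50,99],axis=0).round(1).tolist()); 
for a in(35,55,70): q=p[abs(p[:,0]-a)<6]; print(a,len(q),q.min(0).round(1),q.max(0).round(1))
E
```

```text
groove2 mouth 1161 [[-39.4, 89.0, 28.2], [22.5, 144.3, 32.6]]
groove1 mouth 621 [[-39.2, 0.4, 28.2], [22.5, 37.5, 32.6]]
keeper 2126 [[-39.2, 150.1, 43.8], [22.0, 181.7, 48.5]]
110 L 211 x at z27 -27.1 slope -1.07
110 R 339 x at z27 9.7 slope 0.96
130 L 223 x at z27 -27.1 slope -1.08
130 R 359 x at z27 9.7 slope 0.97
20 L 174 x at z27 -27.0 slope -1.08
20 R 279 x at z27 9.8 slope 0.97
30 L 194 x at z27 -27.3 slope -0.92
30 R 295 x at z27 9.8 slope 0.94
tube tool 5217 [[20.7, -11.7, -1.9], [48.8, -0.1, 0.6], [73.1, 11.2, 8.5]]
35 1089 [ 29.  -11.9  -2.8] [41.  11.4  9. ]
55 1236 [ 49.  -12.2  -2.5] [61.  11.9 11. ]
70 1049 [ 64.  -11.7  -2.4] [73.6 11.7 11.2]
```

Request:
arm_command([
  [[0,0,0,0,0,-0.004],[0,0,0,-0.07,0,0],[0,0,0,-0.07,0,0],[0,0,0,-0.07,0,0],[0,0,0,0,0,0]],
])

```text
clock: 6.88
position: [0.4214, 0.0308, 0.2446]
ee_rot: [1.911, 2.31, 0.241]
force: [-0.3, -0.1, 0.2]
width: 0.252
gripper_force: 20.0
```

```bash
sed -i "s/^CASE=.*/a0=np.deg2rad(10.8);CASE=dict(c=np.array([.5314,.0375])+.0014*np.array([np.cos(a0),np.sin(a0)])+.0005*np.array([-np.sin(a0),np.cos(a0)]),yaw=a0)/" h.py
python3 - <<'E'
from h import *
print(w2case(arm.observe()['position']))
go(case2w(-.012,.066,.2),100.8); go(case2w(-.012,.066,.037),100.8)
E
```

```text
[-0.11072549  0.01349018  0.24464828]
shift [0.0526 0.0873 0.0641] yaw 100.79 tilt z [ 0.2044  0.0377 -0.9782] turn z -0.0002
shift [0.0528 0.0534 0.2236] yaw 100.79 tilt z [ 0.2044  0.0377 -0.9782] turn z -0.0002
```

Request:
arm_command([
  [[0.0175,0.029,0.0215,0,0,0],[0.0175,0.029,0.0215,0,0,0],[0.0176,0.029,0.0215,0,0,0],[0,-0.0068,0.032,0,0,0],[0,-0.0068,0.032,0,0,0],[0,-0.0068,0.032,0,0,0],[0,-0.0068,0.032,0,0,0],[0,0,0,0,0,0],[0,0,0,0,0,0]],
])

```text
clock: 8.0
position: [0.5101, 0.1023, 0.0696]
ee_rot: [1.909, 2.311, 0.244]
force: [0.4, 0.8, -0.0]
width: 0.257
gripper_force: 20.0
```

```bash
python3 - <<'E'
from h import *
print(w2case(arm.observe()['position']))
go(case2w(-.012,.066,.037),100.8)
im=grab('wrist'); save(im,'w3.png'); np.savez('pics/w3.npz',**im); c=w2case(cloud(im))*1000
X,Y,Z=c[...,0],c[...,1],c[...,2]
for n,s in (('L',X<-24),('R',X>4)):
    m=(Y>90)&(Y<146)&(abs(Z-24)<7)&(abs(X+10)<25)&s; p=c[m]
    if len(p)>20: q=np.polyfit(p[:,2],p[:,0],1); print(n,len(p),np.polyval(q,27).round(1),q[0].round(2))
m=(Y>90)&(Y<150)&(Z>52)&(Z<80)&(abs(X+10)<20); p=c[m]; print('tube',len(p),np.percentile(p,[1,50,99],axis=0).round(1).tolist())
m=(Z>43)&(Z<51)&(abs(X+8)<35)&(Y>146)&(Y<182);p=c[m]; print('keeper',len(p),np.percentile(p,[1,50,99],axis=0).round(1).tolist())
E
```

```text
[-0.01014592  0.06717473  0.06963059]
shift [-0.0012 -0.0086  0.0315] yaw 100.88 tilt z [ 0.2052  0.0392 -0.9779] turn z 0.0013
L 1428 -28.1 -1.18
R 334 9.2 1.23
tube 4967 [[-20.4, 90.6, 59.5], [-11.0, 117.0, 69.2], [2.0, 140.1, 71.7]]
keeper 8531 [[-40.1, 149.9, 44.3], [-11.7, 166.6, 46.2], [20.6, 181.7, 48.1]]
```

View pics/w3.png

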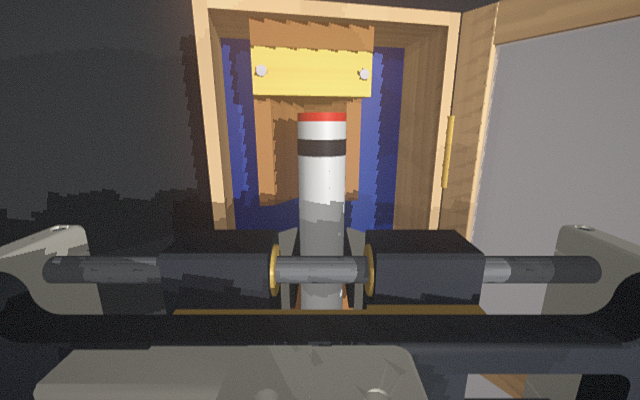

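The close-up shows the tube lined up over the groove: end at (322,115), keeper edge at row 97, both V flanks visible beside the tube, and the lid clear of the gripper body.

Request:
arm_command([
  [[-0.001,-0.003,0.011,0,0,0],[0,-0.003,0.011,0,0,0],[0,-0.0026,0.0095,0,0,0],[0,0,0,0,0,0],[0,0,0,0,0,0]],
])

```text
clock: 8.68
position: [0.5085, 0.1011, 0.0365]
ee_rot: [1.909, 2.311, 0.245]
force: [3.9, 1.1, 1.4]
width: 0.253
gripper_force: 20.0
```

```bash
python3 - <<'E'
from h import *
s=arm.observe();print(w2case(s['position']),s['force'],s['ft_torque'])
E
```

```text
[-0.01201513  0.06629129  0.03653662] [3.91305855 1.08612796 1.43304883] [ 0.03712002 -0.8984969  -0.01198044]
```

Request:
arm_command([
  [[0,0,0,0,0,0],[0,0,0,0,0,0],[0,0,0,0,0,0],[0,0,0,0,0,0]],
], jaw=0.034)

```text
clock: 9.18
position: [0.5073, 0.1006, 0.0362]
ee_rot: [1.91, 2.312, 0.243]
force: [0.2, 0.6, -0.6]
width: 0.371
gripper_force: 0.0
```

```bash
python3 - <<'E'
from h import *
s=arm.observe();print(w2case(s['position']),s['force'])
im=grab('wrist'); c=w2case(cloud(im))*1000
X,Y,Z=c[...,0],c[...,1],c[...,2]
m=(Y>95)&(Y<147)&(Z>32)&(Z<50)&(abs(X+10)<14); p=c[m]; print('tube',len(p),np.percentile(p,[1,50,99],axis=0).round(1).tolist())
E
```

```text
[-0.01324167  0.06598003  0.03619298] [ 0.21568809  0.55106973 -0.55785417]
tube 3902 [[-20.0, 95.6, 32.2], [-11.1, 118.8, 36.6], [0.3, 139.6, 38.9]]
```

Request:
arm_command([
  [[0,0.0042,-0.02,0,0,0],[0,0.0083,-0.039,0,0,0],[0,0.0083,-0.039,0,0,0],[0,0.0083,-0.039,0,0,0],[0,0,0,0.07,0,0],[0,0,0,0.07,0,0],[0,0,0,0.07,0,0],[0,0,0,0,0,-0.1745],[0,0,0,0,0,-0.1745],[0,0,0,0,0,-0.1745]],
])

```text
clock: 10.48
position: [0.5073, 0.1006, 0.1762]
ee_rot: [-1.298, -2.861, 0.0]
force: [-0.2, -1.1, -0.4]
width: 0.371
gripper_force: 0.0
```

Request:
arm_command([
  [[0,0,0,0,0,-0.1745],[0,0,0,0,0,-0.1745],[0,0,0,0,0,-0.1745],[0,0,0,0,0,-0.1745],[0,0,0,0,0,-0.1745],[0,0,0,0,0,-0.1745],[0,0,0,0,0,0]],
], jaw=0)

```text
clock: 11.35
position: [0.5073, 0.1005, 0.1761]
ee_rot: [0.295, -3.127, -0.001]
force: [-0.6, 0.1, 0.2]
width: 0.003
gripper_force: 0.0
```

```bash
python3 - <<'E'
from h import *
s=arm.observe();print(w2case(s['position']),s['joints'].round(2),s['width'])
go(case2w(-.01,-.042,.10),190.8)
im=grab('wrist'); c=w2case(cloud(im))*1000
X,Y,Z=c[...,0],c[...,1],c[...,2]
m=(Y>-40)&(Y<147)&(Z>30)&(Z<45)&(abs(X+10)<12); p=c[m]; print('tube',len(p),np.percentile(p,[1,50,99],axis=0).round(1).tolist() if len(p) else '')
E
```

```text
[-0.0132364   0.06587136  0.17605005] [ 0.46  0.56 -1.07  1.86  0.56  1.06  0.92] 0.003452691517511187
shift [-0.0033 -0.1079  0.076 ] yaw -169.2 tilt z [-8.e-04  3.e-04 -1.e+00] turn z -0.0001
tube 3283 [[-20.7, -8.3, 30.3], [-11.4, 64.7, 36.4], [0.3, 138.6, 39.0]]
```

Request:
arm_command([
  [[-0.001,-0.036,0,0,0,0],[-0.001,-0.036,0,0,0,0],[-0.0013,-0.036,0,0,0,0],[0,0,0.038,0,0,0],[0,0,0.038,0,0,0],[0,0,0.03,0,0,0],[0,0,0.018,0,0,0],[0,0,0.009,0,0,0],[0,0,0,0,0,0]],
])

```text
clock: 12.52
position: [0.5312, -0.0046, 0.0435]
ee_rot: [-0.296, 3.128, -0.0]
force: [0.5, 0.3, 0.8]
width: 0.005
gripper_force: 0.0
```

```bash
python3 - <<'E'
from h import *
s=arm.observe();print(w2case(s['position']),s['joints'].round(2),s['force'])
go(case2w(-.01,.003,.043),190.8)
E
```

```text
[-0.00944192 -0.04182754  0.04349927] [ 0.54  0.74 -0.91  1.95  0.78  0.85  0.96] [0.52027113 0.26079535 0.77708407]
shift [0.0005 0.0448 0.0005] yaw -169.17 tilt z [ 0. -0. -1.] turn z 0.0005
```

Request:
arm_command([
  [[0,0.01,0,0,0,0],[0,0.008,0,0,0,0],[0,0.006,0,0,0,0],[0,0.006,0,0,0,0],[0,0.005,0,0,0,0],[0,0.004,0,0,0,0]],
])

```text
clock: 13.28
position: [0.5238, 0.0338, 0.0434]
ee_rot: [-0.297, 3.127, -0.0]
force: [-0.9, -1.1, 0.1]
width: 0.005
gripper_force: 0.6
```

```bash
python3 - <<'E'
from h import *
s=arm.observe();print(w2case(s['position']),s['force'])
im=grab('top'); c=w2case(cloud(im))*1000; save(im,'t2.png')
X,Y,Z=c[...,0],c[...,1],c[...,2]
m=(Y>40)&(Y<149)&(Z>33)&(Z<42)&(abs(X+10)<12); p=c[m]; print('tube',len(p),np.percentile(p,[1,50,99],axis=0).round(1).tolist() if len(p) else '')
im=grab('side'); save(im,'s2.png')
E
```

```text
[-0.00960716 -0.00270651  0.04337937] [-0.85813487 -1.10450793  0.10378536]
tube 214 [[-20.5, 41.7, 33.3], [-9.4, 114.6, 36.9], [0.4, 148.3, 41.5]]
```

Request:
arm_command([
  [[0,0.002,0,0,0,0],[0,0.002,0,0,0,0],[0,0,0,0,0,0]],
])

```text
clock: 13.75
position: [0.523, 0.0377, 0.0434]
ee_rot: [0.298, -3.127, -0.0]
force: [-0.6, 0.4, 0.3]
width: 0.003
gripper_force: 0.0
```

Request:
arm_command([
  [[0,0.001,0,0,0,0],[0,0.001,0,0,0,0],[0,0,0,0,0,0]],
])

```text
clock: 14.12
position: [0.5226, 0.0396, 0.0434]
ee_rot: [-0.298, 3.127, 0.0]
force: [0.1, 0.2, 0.3]
width: 0.01
gripper_force: 0.0
```

Request:
arm_command([
  [[0,0.001,0,0,0,0],[0,0.001,0,0,0,0],[0,0,0,0,0,0]],
])

```text
clock: 14.5
position: [0.5223, 0.0412, 0.0434]
ee_rot: [0.297, -3.127, 0.001]
force: [0.1, -0.4, 0.6]
width: 0.009
gripper_force: 0.8
```

Request:
arm_command([
  [[0,0.002,0,0,0,0],[0,0.001,0,0,0,0],[0,0,0,0,0,0]],
])

```text
clock: 14.88
position: [0.5222, 0.0416, 0.0433]
ee_rot: [0.294, -3.128, 0.006]
force: [1.5, -9.5, 2.9]
width: 0.005
gripper_force: 4.8
```

```bash
python3 - <<'E'
from h import *
s=arm.observe();print(w2case(s['position']),s['force'])
im=grab('side'); save(im,'s3.png'); c=w2case(cloud(im))*1000
X,Y,Z=c[...,0],c[...,1],c[...,2]
m=(Y>-30)&(Y<149)&(Z>34)&(Z<42)&(abs(X+10)<10); p=c[m]; print('tube',len(p),np.percentile(p,[1,50,99],axis=0).round(1).tolist())
a=im['pixels'][160:280,240:400]; t=grab('top')['pixels'][160:280,230:420]
f=lambda q:cv2.resize(q,(400,300),interpolation=cv2.INTER_CUBIC)
cv2.imwrite('pics/st3.png',np.hstack([f(a),f(t)])[:,:,::-1])
E
```

```text
[-0.00965159  0.00528639  0.0432953 ] [ 1.48234134 -9.51586637  2.93919822]
tube 127 [[-19.8, -2.5, 34.2], [-10.7, 95.9, 37.9], [-0.7, 141.9, 41.6]]
```

View pics/st3.png

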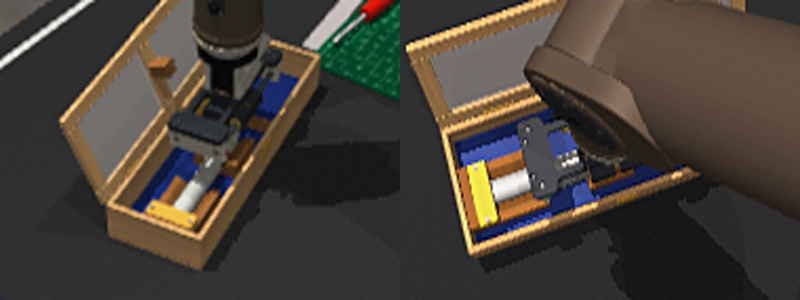

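The crops show the tube's front end under the brass strap with the gripper right behind the tail. The 9.5 N reading means it is against the stop.

Request:
arm_command([
  [[0,0,0,0,0,0],[0,0,0,0,0,0],[0,-0.005,0,0,0,0],[0,-0.01,0,0,0,0],[0,0,-0.02,0,0,0],[0,0,-0.04,0,0,0],[0,0,-0.05,0,0,0],[0,0,-0.05,0,0,0],[0,0,0,0,0,0],[0,0,0,0,0,0]],
])

```text
clock: 16.23
position: [0.5243, 0.0297, 0.204]
ee_rot: [-0.298, 3.127, -0.0]
force: [-0.1, 0.8, -0.7]
width: 0.007
gripper_force: 0.0
```

```bash
python3 - <<'E'
from h import *
s=arm.observe();print(w2case(s['position']),s['force'],s['joints'].round(2))
im=grab('wrist'); c=w2case(cloud(im))*1000; save(im,'w4.png')
X,Y,Z=c[...,0],c[...,1],c[...,2]
m=(Y>-30)&(Y<149)&(Z>34)&(Z<41)&(abs(X+10)<10); p=c[m]; print('tube',len(p),np.percentile(p,[1,50,99],axis=0).round(1).tolist())
go([.564,.429,.12],190.8)
E
```

```text
[-0.0098422  -0.00683537  0.20397205] [-0.05609058  0.77630101 -0.67294696] [ 0.61  0.54 -1.09  1.81  0.54  1.12  1.09]
tube 1876 [[-18.5, 22.9, 34.1], [-10.3, 85.1, 36.9], [-0.9, 147.7, 39.0]]
shift [-0.1148  0.3848  0.083 ] yaw -169.12 tilt z [-8.e-04 -3.e-04 -1.e+00] turn z 0.0014
```

Request:
arm_command([
  [[0,0.045,0,0,0,0],[0,0.045,0,0,0,0],[0,0.045,0,0,0,0],[0,0.045,0,0,0,0],[0,0.045,0,0,0,0],[0,0,0,0,0,0]],
], jaw=0.0918)

```text
clock: 17.02
position: [0.4797, 0.2545, 0.2029]
ee_rot: [0.308, -3.125, -0.003]
force: [-0.2, -0.2, 0.0]
width: 0.61
gripper_force: 0.0
```

```bash
python3 - <<'E'
from h import *
s=arm.observe();print(s['force'],s['joints'].round(2))
go([.564,.429,.12],190.8)
im=grab('wrist'); w=cloud(im); hsv=cv2.cvtColor(im['pixels'],cv2.COLOR_RGB2HSV)
m=cv2.inRange(hsv,(22,150,100),(33,255,255)); k,l,st,c=cv2.connectedComponentsWithStats(m)
for i in range(1,k):
    if st[i,4]<200: continue
    p=w[l==i]; top=p[abs(p[:,2]-.0295)<.004]
    if len(top)>50: print(c[i].round(),st[i],len(top),((top.max(0)+top.min(0))/2).round(4),np.ptp(top,axis=0).round(3))
E
```

```text
[-0.20075014 -0.189155    0.03428372] [ 0.15  0.56 -1.06  1.77  0.54  1.13  0.68]
shift [-0.1169  0.1545  0.083 ] yaw -168.74 tilt z [-0.002   0.0018 -1.    ] turn z 0.008
```

Request:
arm_command([
  [[-0.024,0.031,0.01,0,0,0.008],[-0.024,0.031,0.016,0,0,0],[-0.024,0.031,0.019,0,0,0],[-0.024,0.031,0.019,0,0,0],[-0.021,0.03,0.019,0,0,0],[0,0,0,0,0,0],[0,0,0,0,0,0]],
])

```text
clock: 17.95
position: [0.5693, 0.4217, 0.1197]
ee_rot: [0.283, -3.128, 0.002]
force: [-0.1, -0.2, -0.2]
width: 1.001
gripper_force: 0.0
```

```bash
python3 - <<'E'
from h import *
s=arm.observe();print(s['force'],s['joints'].round(2),s['width'])
go([.564,.429,.022],190.8)
im=grab('wrist'); save(im,'w5.png'); w=cloud(im); hsv=cv2.cvtColor(im['pixels'],cv2.COLOR_RGB2HSV)
m=cv2.inRange(hsv,(22,150,60),(33,255,255)); k,l,st,c=cv2.connectedComponentsWithStats(m)
for i in range(1,k):
    if st[i,4]<200: continue
    p=w[l==i]; top=p[abs(p[:,2]-.0295)<.004]
    if len(top)>50: print(c[i].round(),st[i],len(top),((top.max(0)+top.min(0))/2).round(4),np.ptp(top,axis=0).round(3))
E
```

```text
[-0.07300755 -0.176734   -0.23693504] [-0.23  0.85 -0.89  1.42  0.68  1.19  0.54] 1.0005478330191522
shift [0.0038 0.0082 0.0977] yaw -169.65 tilt z [-0.001  -0.0016 -1.    ] turn z -0.0078
[330. 203.] [ 300  170   62   65 3018] 2793 [0.5645 0.4286 0.0288] [0.049 0.049 0.006]
[295. 299.] [ 269  283   55   33 1537] 1459 [0.6553 0.4154 0.0284] [0.035 0.049 0.006]
[396. 296.] [ 371  283   54   28 1248] 1172 [0.6359 0.5022 0.0281] [0.03  0.047 0.005]
```

Request:
arm_command([
  [[0.0034,0.008,0.02,0,0,-0.008],[0,0,0.035,0,0,0],[0,0,0.03,0,0,0],[0,0,0.012,0,0,0],[0,0,0,0,0,0]],
])

```text
clock: 18.62
position: [0.5639, 0.4301, 0.0228]
ee_rot: [0.297, -3.126, 0.001]
force: [-0.6, -0.5, 0.4]
width: 0.997
gripper_force: 0.0
```

Request:
arm_command([
  [[0,0,0,0,0,0],[0,0,0,0,0,0],[0,0,0,0,0,0],[0,0,0,0,0,0],[0,0,0,0,0,0]],
], jaw=0.035, newtons=20)

```text
clock: 19.25
position: [0.5644, 0.4305, 0.0235]
ee_rot: [-0.297, 3.127, -0.0]
force: [0.6, -0.8, 2.2]
width: 0.537
gripper_force: 20.0
```

Request:
arm_command([
  [[0,0,-0.02,0,0,0],[0,0,-0.05,0,0,0],[0,0,-0.05,0,0,0],[0,0,-0.05,0,0,0],[0,0,0,0,0,0]],
])

```text
clock: 19.88
position: [0.565, 0.4331, 0.1999]
ee_rot: [-0.297, 3.121, 0.009]
force: [-0.3, -0.2, -1.5]
width: 0.542
gripper_force: 20.0
```

```bash
python3 - <<'E'
from h import *
s=arm.observe();print(s['force'],s['joints'].round(2),s['width'])
go(case2w(0,-.124,.19),190.8)
E
```

```text
[-0.26757498 -0.19193378 -1.51043453] [-0.23  0.78 -0.93  1.34  0.63  1.31  0.58] 0.541698407735726
shift [ 0.1064 -0.5057  0.0065] yaw -169.13 tilt z [ 0.0056  0.0065 -1.    ] turn z 0.0013
```

Request:
arm_command([
  [[0.035,-0.01,0,0,0,0],[0.036,-0.03,0,0,0,0],[0.035,-0.046,0,0,0,0],[0,-0.05,0,0,0,0],[0,-0.05,0,0,0,0],[0,-0.05,0,0,0,0],[0,-0.05,0,0,0,0],[0,-0.05,0,0,0,0],[0,-0.05,0,0,0,0],[0,-0.05,0,0,0,0]],
])

```text
clock: 21.12
position: [0.5421, -0.0193, 0.1935]
ee_rot: [0.298, -3.127, 0.0]
force: [1.2, 0.2, -1.0]
width: 0.539
gripper_force: 20.0
```

Request:
arm_command([
  [[0,-0.04,0,0,0,0],[0,-0.03,0,0,0,0],[0,0,0,0,0,0],[0,0,0,0,0,0]],
])

```text
clock: 21.62
position: [0.5552, -0.0854, 0.1934]
ee_rot: [0.299, -3.127, -0.001]
force: [-0.2, 0.9, -0.8]
width: 0.542
gripper_force: 20.0
```

```bash
python3 - <<'E'
from h import *
s=arm.observe();print(w2case(s['position']),s['force'],s['joints'].round(2),s['width'])
go(case2w(0,-.124,.033),190.8)
E
```

```text
[-0.0010884  -0.12568874  0.1933922 ] [-0.24632198  0.89717347 -0.82403377] [ 0.77  0.61 -1.06  1.74  0.58  1.15  1.29] 0.5417361291652288
shift [-0.0011  0.0016  0.1604] yaw -169.09 tilt z [-3.e-04  6.e-04 -1.e+00] turn z 0.0019
```

Request:
arm_command([
  [[-0.001,0.0016,0.04,0,0,0],[0,0,0.04,0,0,0],[0,0,0.04,0,0,0],[0,0,0.025,0,0,0],[0,0,0.01,0,0,0],[0,0,0.006,0,0,0],[0,0,0,0,0,0]],
])

```text
clock: 22.5
position: [0.5566, -0.0842, 0.033]
ee_rot: [-0.298, 3.127, -0.0]
force: [0.3, 0.1, -0.7]
width: 0.539
gripper_force: 20.0
```

Request:
arm_command([
  [[0,0,0,0,0,0],[0,0,0,0,0,0],[0,0,0,0,0,0],[0,0,0,0,0,0]],
], jaw=0.064)

```text
clock: 23.0
position: [0.5563, -0.0846, 0.0325]
ee_rot: [-0.297, 3.127, -0.0]
force: [0.4, 0.6, -0.9]
width: 0.699
gripper_force: 0.0
```

Request:
arm_command([
  [[0,0,-0.02,0,0,0],[0,0,-0.04,0,0,0],[0,0,-0.05,0,0,0],[0,0,-0.05,0,0,0],[0,0,-0.05,0,0,0],[0,0,0,0,0,0]],
])

```text
clock: 23.75
position: [0.5581, -0.0834, 0.2476]
ee_rot: [-0.298, 3.12, -0.002]
force: [0.3, 0.2, 0.1]
width: 0.699
gripper_force: 0.0
```

```bash
python3 - <<'E'
from h import *
s=arm.observe();print(w2case(s['position']),s['force'],s['joints'].round(2),s['width'])
im=grab('wrist'); save(im,'w6.png'); c=w2case(cloud(im)); hsv=cv2.cvtColor(im['pixels'],cv2.COLOR_RGB2HSV)
m=cv2.inRange(hsv,(22,150,60),(33,255,255))>0
m&=(c[...,1]<-.06)&(c[...,2]>.03); p=c[m]*1000; print('tin',len(p),np.percentile(p,[1,50,99],axis=0).round(1).tolist())
# lid now
im=grab('top'); c=w2case(cloud(im))
m=(c[...,2]>.08)&(c[...,2]<.2)&(c[...,1]>.05)&(c[...,1]<.18)&(c[...,0]>.06)&(c[...,0]<.14); p=c[m]
print(np.polyfit(p[:,2],p[:,0],1).round(3),p.max(0).round(3))
go(case2w(.17,-.10,.25),190.8)
E
```

```text
[ 0.00218397 -0.12421484  0.24762981] [0.34926788 0.24867994 0.12847632] [ 0.79  0.56 -1.1   1.67  0.53  1.24  1.34] 0.6985303638446013
tin 1256 [[-23.3, -147.8, 33.7], [-1.5, -124.9, 36.9], [21.8, -102.0, 159.6]]
[0.393 0.046] [0.121 0.18  0.177]
shift [-0.1699  0.0248 -0.0064] yaw -169.13 tilt z [ 1.3e-03 -7.0e-04 -1.0e+00] turn z 0.0012
```

Request:
arm_command([
  [[-0.03,0.016,0,0,0,0],[-0.042,0.016,0,0,0,0],[-0.042,0.016,0,0,0,0],[-0.04,0.016,0,0,0,0],[0,0,0,0,0,0],[0,0,0,0,0,0]],
], jaw=0)

```text
clock: 24.6
position: [0.6946, 0.0072, 0.2411]
ee_rot: [0.298, -3.125, 0.0]
force: [0.1, 0.1, -0.2]
width: 0.093
gripper_force: 0.0
```

Request:
arm_command([
  [[0,0,0.03,0,0,0],[0,0,0.038,0,0,0],[0,0,0,0,0,0]],
])

```text
clock: 24.98
position: [0.6931, 0.0049, 0.1714]
ee_rot: [0.295, -3.122, 0.002]
force: [-0.2, 0.3, 1.7]
width: 0.004
gripper_force: 0.0
```

```bash
python3 - <<'E'
from h import *
s=arm.observe();print(w2case(s['position']),s['force'],s['joints'].round(2),s['width'])
go(case2w(.0815,-.06,.180),190.8)
E
```

```text
[ 0.15134405 -0.06278932  0.17140974] [-0.18717465  0.29203335  1.72298109] [ 0.44  0.8  -0.95  1.41  0.66  1.27  1.19] 0.003656947782141603
shift [ 0.0699  0.0028 -0.0082] yaw -169.2 tilt z [-0.0058 -0.002  -1.    ] turn z 0.0001
```

Request:
arm_command([
  [[0.015,0,-0.001,0,0,0],[0.018,0,-0.001,0,0,0],[0.018,0,-0.001,0,0,0],[0.019,0,-0.002,0,0,0],[0.02,0,0,0,0,0],[0.019,0,0,0,0,0],[0,0,0,0,0,0]],
])

```text
clock: 25.85
position: [0.588, -0.014, 0.1812]
ee_rot: [-0.296, 3.126, -0.003]
force: [1.0, 0.4, 0.2]
width: 0.003
gripper_force: 0.0
```

```bash
python3 - <<'E'
from h import *
s=arm.observe();print(w2case(s['position']),s['force'])
for n in('top','side'):
    im=grab(n); c=w2case(cloud(im))
    m=(c[...,2]>.08)&(c[...,2]<.19)&(c[...,1]>.08)&(c[...,1]<.18)&(c[...,0]>-.06)&(c[...,0]<.14); p=c[m]
    if len(p)>50: q=np.polyfit(p[:,2],p[:,0],1);print(n,len(p),q.round(3),'angle',(np.pi/2+np.arctan(q[0])).round(3),p.max(0).round(3),p.min(0).round(3))
E
```

```text
[ 0.04458196 -0.0617408   0.18118309] [0.98242943 0.37693595 0.22359692]
top 377 [-0.395  0.093] angle 1.194 [0.061 0.18  0.181] [0.018 0.08  0.081]
side 134 [-0.38   0.089] angle 1.208 [0.059 0.18  0.181] [0.018 0.08  0.082]
```

Request:
arm_command([
  [[0.015,0,0.008,0,0,0],[0.015,0,0.011,0,0,0],[0.012,0,0.01,0,0,0],[0.011,0,0.011,0,0,0],[0.009,0,0.013,0,0,0],[0.007,0,0.014,0,0,0],[0.004,0,0.012,0,0,0],[0.002,0,0.008,0,0,0],[0,0,0,0,0,0]],
])

```text
clock: 27.08
position: [0.5142, -0.0275, 0.0916]
ee_rot: [0.298, -3.126, -0.0]
force: [-0.1, -0.7, 0.3]
width: 0.003
gripper_force: 0.0
```

Request:
arm_command([
  [[0.001,0,0.006,0,0,0],[0,0,0.004,0,0,0],[0,0,0.002,0,0,0],[0,0,0,0,0,0]],
])

```text
clock: 27.58
position: [0.5141, -0.0274, 0.0833]
ee_rot: [-0.298, 3.126, -0.005]
force: [-13.8, -3.3, 45.2]
width: 0.006
gripper_force: 22.3
```

```bash
python3 - <<'E'
from h import *
s=arm.observe();print(w2case(s['position']),s['force'])
for n in('top','side'):
    im=grab(n); c=w2case(cloud(im)); save(im,n+'5.png')
    m=(c[...,2]>.04)&(c[...,2]<.14)&(c[...,1]>-.18)&(abs(c[...,1])>.1)&(c[...,1]<.18)&(c[...,0]>-.08)&(c[...,0]<.055); p=c[m]
    if len(p)>50: q=np.polyfit(p[:,0],p[:,2],1);print(n,len(p),q.round(4),p.max(0).round(3),p.min(0).round(3))
E
```

```text
[-0.03056051 -0.06096268  0.08332798] [-13.82371256  -3.34840094  45.19444556]
top 1653 [0.0037 0.0616] [0.055 0.18  0.068] [-0.064 -0.121  0.04 ]
side 967 [0.0068 0.0624] [0.055 0.18  0.139] [-0.065 -0.179  0.04 ]
```

Request:
arm_command([
  [[0,0,-0.01,0,0,0],[0,0,-0.04,0,0,0],[0,0,-0.05,0,0,0],[0,0,-0.05,0,0,0],[0,0,0,0,0,0],[0,0,0,0,0,0]],
])

```text
clock: 28.42
position: [0.5135, -0.028, 0.2299]
ee_rot: [0.297, -3.127, 0.001]
force: [0.9, 0.7, -0.7]
width: 0.004
gripper_force: 0.0
```

```bash
python3 - <<'E'
from h import *
s=arm.observe();print(w2case(s['position']),s['force'])
im=grab('side'); c=w2case(cloud(im)); save(im,'s6.png')
for x in(-.06,.055):
    m=(abs(c[...,0]-x)<.006)&(abs(c[...,1])<.18)&(c[...,2]>.03)&(c[...,2]<.1); p=c[m]; print(x,len(p),np.percentile(p[:,2],[10,50,90]).round(4))
E
```

```text
[-0.03125406 -0.0614672   0.22992426] [ 0.90890212  0.66177554 -0.65647214]
-0.06 524 [0.0361 0.0582 0.0666]
0.055 271 [0.0615 0.0647 0.0673]
```

View pics/s6.png

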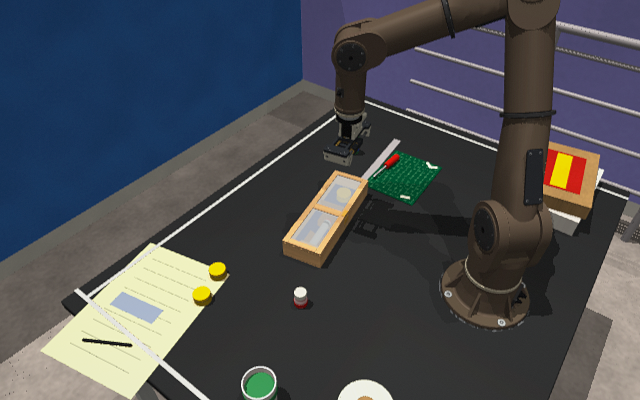

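The lid lies flat on the case at (325,215), the tin shows under the pane at (343,195), and the jar, screwdriver and the other two tins have not moved. The glue bottle is hidden behind the gripper in this view.

```bash
python3 -c "
from cell import arm
print(arm.sign_off())"
```

```text
the job is handed in; nothing more can be done
None
```

I handed the job in at about 28.5 s of the 72 s allowed: the tube is against the end stop under the strap, the tin is upright in its compartment, and the lid is shut; the sign-off gave no verdict.

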